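# Clear the offcut and feed the block jig

## Robot

A 6-joint arm with a two-finger parallel gripper is mounted at the origin on the work surface. World frame = base frame: x ahead of the robot, y to its left, z up, the work surface at z = 0. Lengths are in m, angles in rad, forces in N, time in s.
With the tool pointing down it reaches from about 0.35 to 0.775 m from the base axis. Payload 5.5 kg.
Tool frame: the origin (TCP) lies at the very end of the fingers, on their centre line; the grasp point (between the pads) lies 19 mm behind it (env.grip_point_offset is the distance from the TCP to the grasp point, in m); z points along the fingers, y is the line along which they close (so a half turn about z gives the same grasp; the last joint's range is limited). The gripper opens to 85 mm and grips with 20 to 120 N. Pads are 22 mm wide; open, the fingers measure 114 mm over their backs; the gripper's body (76 mm by 85 mm) begins 54 mm behind the grasp point. The pads swing forward as they close: fully open they stand 13 mm farther back than shut.
Start: joints at [-0.14, 0.313, 0.046, 1.304, 0, 1.431], TCP at [0.575, -0, 0.231] pointing down, gripper open.
Joint ranges: [-2.76, 2.76], [-0.86, 1.69], [-1.03, 1.26], [-2.2, 2.34], [-1.47, 1.5], [-3.14, 3.14]. Speed limits (rad/s): [2.57, 2.57, 3.14, 3.14, 3.14, 3.14].

## Interface

Orientations are given as a unit quaternion [w, x, y, z].
In Python, from workcell import sensors, imaging, workorder, env gives the robot as it stands.
- The arm moves only by the shell command python3 -m handwheel 'ROWS' [FORCE]. ROWS is JSON, a list of rows, each a list of 5 numbers: the shift along the tool's x, y, z in mm, then the turn about the tool's z in rad, then the opening, from 0 (shut) to 1 (fully open). A call has 1 to 8 rows; each row is the pose to reach, as a shift and turn from the pose commanded when the call began, along the tool's axes at that moment; what a row does not reach only later rows make up. A row lasts 1/10 s, in which the tool goes at most 50 mm and 8.59 degrees, less where a joint would pass 70% of its speed; a pose out of reach is approached as far as the arm can. A call with a gripper value outside its range is refused whole. The fingers move at their own pace and stop on an object; FORCE is the grip in N (left out, the last holds). Time passes only in rows, so rows that repeat a pose let the fingers close. It gives the time, the measured TCP pose, the force, the opening and the grip force at its end, in the units of the state.
- sensors.get_state(): the state, without advancing time (a new reading comes with each control period).
- imaging.read_camera(name): name is "scene" or "side" or "wrist"; returns a dict with "color" (420x560x3 uint8, blue, green, red), "z_map" (420x560 float32, m along the optical axis (not along the pixel's ray), 0 where there is no reading), "fx", "fy", "cx", "cy" (pixels), "k1" (the pictures are not rectified: a ray, as slopes to the right and down, at radius r is drawn at 1 + k1 r^2 times it, then the intrinsics apply), "xyz" and "rotation" of the camera in the world. Camera axes: x right, y down, z forward; pixel columns grow to the right and rows downward; lengths in m; the calibration is good to about 2 mm. A picture is of the moment at which its call begins.
- workorder.hand_in(): hands the job in; it is judged then, once.
The state is a dict: "clock": time; "joint_pos": joint angles; "qvel": joint speeds; "tau": joint torques, N m; "tcp_pos": TCP position; "orientation": TCP orientation; "wrist_force": force on the tool from outside, world axes, zero at the start; "ft_torque": the same for the moment, N m; "finger_gap": finger opening in m; "grip_force": force on a finger pad.
Only numpy, scipy, OpenCV 4.12 (cv2) and the standard library are available. Lean on these libraries where they do the work, as an engineer would, in place of code of your own. Each camera call takes 0.05 s, during which the arm holds its last target. There are 200 camera calls.

## Task

Get the cut-off jig on the studio desk ready for the next cut. First push the short wooden offcut straight across the jig's deck and off its far edge, without picking it up, so that it drops into the metal chute behind; then slide the long wooden strip along its rails into the sleeve until it rests fully home against the hidden stop, without ramming it. Leave everything else as it lies.

Things in the scene. Friction and masses are not known exactly. Their poses are not given: they have to be found in the camera images.
- jig: Fixed low wooden drawer chest with the jig on top. Origin at table level; X away from the robot across the deck, Y along the lane towards the sleeve (to the left), Z up; yawed up to 0.1 rad. In its frame, mm: flat deck at Z 100, X -130 to the far edge (ledge) at X 50, Y -340 to 190. Lane along Y centred on X 15; Y -68 to 64 of the deck is bare, without rails.
- rails_end (a point): Where the two low rails that guide the strip end, on the lane's centre line at deck height; jig frame X 15, Y -68, Z 100, axes as the jig's. The rails run from here to Y -303; each is 8 high and 12 wide, with 43.5 between them.
- sleeve_mouth (a point): Centre of the foot of the sleeve's mouth, jig frame X 15, Y 82, Z 100, axes as the jig's. Dark wooden sleeve with roof and end wall: Y 64 to 182, X -20 to 50, top at Z 140; inside 44 wide, 34 high. Cheeks in front of the mouth (Y 62 to 82, X -25 to 55) flare to 60 apart to guide the strip in.
- chute_mouth (a point): Middle of the chute's open top close behind the ledge, jig frame X 90, Y 0, Z 78, axes as the jig's. Open chute of sheet aluminium behind the ledge, inside X 52 to 252, Y -75 to 75, side walls up to Z 78; it slopes from about Z 65 at the ledge to a tray floor at Z 4, which begins at X 140; end wall 50 high.
- ledge_edge (a point): Middle of the deck's far edge, on the top surface; jig frame X 50, Y 0, Z 100. Axes as the jig's.
- lamp_front (a point): Middle of the lower front edge (nearest the robot) of the white lamp hood over the ledge; jig frame X 20, Y 0, Z 240, axes as the jig's. Hood X 20 to 96, Y -130 to 130, Z 240 to 275, on two posts at X 78, Y +-98. A vertical tool cannot work under it; one tilted about 40 degrees, fingers pointing down and away from the robot, can.
- offcut: Short loose plain wooden block, 40 (X) x 80 (Y) x 28 high, 35 to 70 g, lying on the bare part of the deck between the strip and the sleeve, yawed by up to 0.2 rad from the jig. Origin at the centre of its underside, X and Y as the sizes say, Z up.
- strip: Long loose plain wooden strip, 40 (X) x 180 (Y) x 28 high, 80 to 150 g, lying between the rails, which are lower than it (8 mm), its +Y end towards the sleeve. It slides easily (under 2 N). Origin at the centre of its underside, Y along its length.
- strip_head (a point): Centre of the strip's +Y end face, the one that enters the sleeve; half its height up. Axes as the strip's.
- strip_tail (a point): Centre of the strip's -Y end face, the one to push on; half its height up (14 mm above the deck). Axes as the strip's.
- stop: Rigid steel stop block hidden inside the sleeve; its depth changes from one set-up to the next. Origin: middle of the foot of the face that meets the strip, on the deck, at jig X 15, Y 112 to 148; axes as the jig's, the face looks to -Y. A push of 5 to 10 N is enough to feel it.
- stop_face (a point): Point on the stop's face that the middle of the strip's head meets, 14 mm above the deck. Axes as the jig's.
- eraser: Bystander: white eraser, 25 x 60 x 14 high, lying on the near part of the deck. Origin at the centre of its underside.
- weight: Bystander: small round brass weight, 44 across, 28 high, on the near part of the deck. Origin at the centre of its underside.
- batten: Bystander: slimmer wooden batten, 30 x 160 x 20 high, on the table in front of the jig. Origin at the centre of its underside.
- brayer: Bystander: ink roller with dark wooden handle, about 140 long and 36 high, on the table in front of the jig. Origin under its roller's middle.
- ink: Bystander: amber ink jar, 60 across, 75 high, on the table beside the jig, left or right. Origin at the centre of its underside. Beyond it, from 0.55 m to the robot's left, stands a fixed chest 240 high; a fixed one 150 high stands from 0.53 m to its right.
- mug: Bystander: white mug, 80 across, 90 high, on the table beside the jig, left or right. Origin at the centre of its underside.
- sketchbook: Bystander: grey sketchbook, 150 x 210 x 18, lying on the table to the right. Origin at the centre of its underside.

How it is judged:
By the outcome, as a careful person would: the job done as asked, in the order asked, and still so for the second after the job is handed in, with the robot touching nothing.
It also fails if it takes over 58 s, if anything falls off the work surface, if the arm or the gripper's body presses on something with over 40 N, if the wrist force passes 120 N, or if a joint passes its speed limit or range.

## Working session

There is one attempt and no reset: what is moved stays moved. The work goes in short steps, Python scripts to look and compute and a shell command to move; the robot and the scene stay as the last step left them, time stands still between calls to the robot, and variables do not carry over. Pictures are saved under pics/ and viewed, at most 10 in all, crops included, and the job is handed in when it is done.

```bash
ls; mkdir -p pics
cat > h.py <<'E'
import numpy as np, cv2
from workcell import sensors, imaging, workorder, env
def und(c,px):
    px=np.atleast_2d(np.float64(px)); d=(px-[c['cx'],c['cy']])/[c['fx'],c['fy']]
    u=d.copy()
    for _ in range(20): u=d/(1+c['k1']*(u**2).sum(1,keepdims=True))
    return u
def R(c):
    r=np.array(c['rotation'],float)
    if r.shape==(3,3): return r
    from scipy.spatial.transform import Rotation
    return Rotation.from_quat(r[[1,2,3,0]]).as_matrix()
def rays(c,px):
    u=und(c,px); return np.array(c['xyz']),np.c_[u,np.ones(len(u))]@R(c).T
def onplane(c,px,z):
    o,d=rays(c,px); return o+d*((z-o[2])/d[:,2:])
def cloud(c):
    h,w=c['z_map'].shape; v,u=np.mgrid[:h,:w]
    o,d=rays(c,np.c_[u.ravel(),v.ravel()])
    return (o+d*c['z_map'].ravel()[:,None]).reshape(h,w,3)
E
python3 - <<'E'
from h import *
print(sensors.get_state())
for n in("scene","side","wrist"):
    c=imaging.read_camera(n); cv2.imwrite(f'pics/{n}0.png',c['color']); np.savez(f'{n}0.npz',**c)
    print(n,c['xyz'],c['rotation'],c['fx'],c['k1'])
E
```

```text
pics
{'clock': 0.0, 'joint_pos': array([-1.39612437e-01,  3.14027508e-01,  4.49886084e-02,  1.30358158e+00,
        3.85829161e-05,  1.43118721e+00]), 'qvel': array([ 0.00172536,  0.0004716 , -0.00048373,  0.00229448,  0.00049172,
        0.00113979]), 'tau': array([-2.90074182e-03, -4.80629075e+01,  2.98531097e+01,  1.95313990e-02,
       -3.83516899e-04, -4.27451073e-05]), 'tcp_pos': array([5.74503277e-01, 6.47192186e-05, 2.30397373e-01]), 'orientation': array([-7.40016506e-04,  7.07107673e-01,  7.07105301e-01, -5.33504696e-04]), 'wrist_force': array([-0.30394769,  0.51060389,  0.17606505]), 'ft_torque': array([-0.05235493, -0.06391193, -0.02420665]), 'grip_force': 0.0, 'finger_gap': 0.08547832306602067}
scene [0.73218623 0.2523211  1.11476703] [-0.06058142  0.36898764  0.91321421 -0.16191918] 403.42495731451174 -0.09293854847882492
side [ 0.30986324 -0.88706774  1.23322866] [-0.34286419  0.93196907 -0.10972318  0.04287927] 473.12688312024477 -0.055826575257684884
wrist [0.57427577 0.06844093 0.37266796] [ 1.36791978e-01  9.90598685e-01 -8.83304609e-05 -1.48044393e-03] 367.05738480773994 0.002148543337772338
```

View pics/scene0.png

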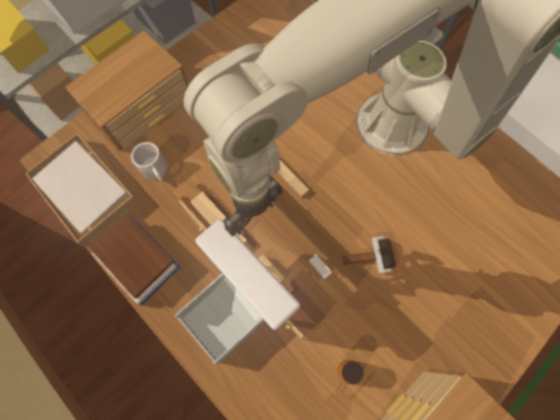

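View pics/side0.png

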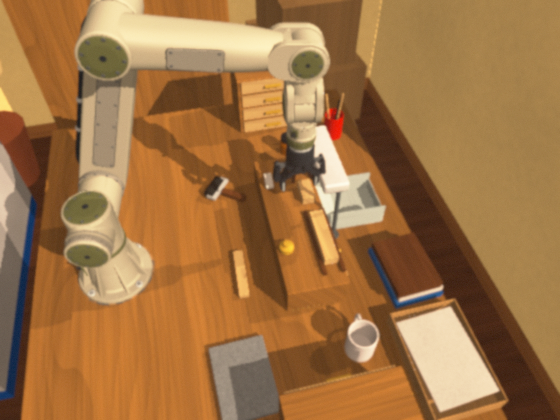

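View pics/wrist0.png

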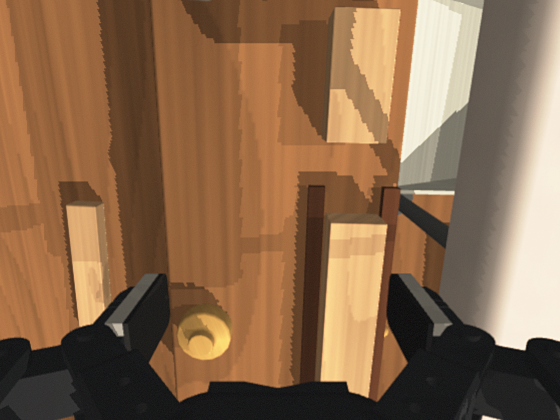

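The scene view shows the lamp hood (245,275), with the chute behind it at (220,320). In the side view the strip is at (323,240), the weight at (287,247) and the offcut at (307,190), half hidden by the gripper. The wrist view has image up = +y and right = +x: offcut top (365,75), strip (357,300), rails at columns 316 and 390, weight (203,332).

```bash
cat > m.py <<'E'
from h import *
def run():
    for n in("wrist","side","scene"):
        c=dict(np.load(f'{n}0.npz')); P=cloud(c); ok=c['z_map']>0
        hsv=cv2.cvtColor(c['color'],cv2.COLOR_BGR2HSV)
        roi=ok&(P[...,0]>.5)&(P[...,0]<.72)&(P[...,1]>-.35)&(P[...,1]<.3)
        Z=P[...,2]
        h,e=np.histogram(Z[roi],bins=np.arange(.08,.15,.004)); print(n,dict(zip(np.round(e,3),h)))
        for nm,a,b in(("rail",.105,.113),("block",.122,.134)):
            m=(roi&(Z>a)&(Z<b)).astype('uint8'); m=cv2.morphologyEx(m,cv2.MORPH_OPEN,np.ones((3,3)))
            k,l,s,ce=cv2.connectedComponentsWithStats(m)
            for i in range(1,k):
                if s[i,4]<80: continue
                q=P[l==i]; r=cv2.minAreaRect(np.float32(q[:,:2]*1000))
                print(' ',nm,s[i,:5],'z %.4f'%np.median(q[:,2]),'box',np.round(cv2.boxPoints(r)).astype(int).tolist(),np.round(r[1]),round(r[2],1),'bgr',c['color'][l==i].mean(0).astype(int))
run()
E
python3 m.py
```

```text
wrist {np.float64(0.08): np.int64(33), np.float64(0.084): np.int64(43), np.float64(0.088): np.int64(37), np.float64(0.092): np.int64(44), np.float64(0.096): np.int64(44119), np.float64(0.1): np.int64(13132), np.float64(0.104): np.int64(4837), np.float64(0.108): np.int64(1308), np.float64(0.112): np.int64(690), np.float64(0.116): np.int64(1239), np.float64(0.12): np.int64(487), np.float64(0.124): np.int64(14871), np.float64(0.128): np.int64(3216), np.float64(0.132): np.int64(50), np.float64(0.136): np.int64(37), np.float64(0.14): np.int64(14), np.float64(0.144): np.int64(0)}
  rail [ 300  186   25  197 2984] z 0.1074 box [[592, -156], [604, -156], [608, 16], [596, 16]] [172.  12.] 88.8 bgr [26 39 64]
  rail [ 368  188   32  213 2189] z 0.1073 box [[650, -174], [662, -175], [663, 14], [651, 15]] [189.  13.] 89.7 bgr [ 47  71 115]
  rail [425 219  14  14  82] z 0.1095 box [[682, -17], [686, -20], [694, -10], [690, -7]] [13.  5.] 51.4 bgr [39 42 43]
  rail [189 306  42  21 222] z 0.1087 box [[501, -87], [534, -101], [538, -91], [505, -77]] [11. 36.] 67.1 bgr [ 46  85 114]
  block [ 325  
[... 1691 characters left out ...]
t64(0.124): np.int64(208), np.float64(0.128): np.int64(504), np.float64(0.132): np.int64(76), np.float64(0.136): np.int64(207), np.float64(0.14): np.int64(668), np.float64(0.144): np.int64(54)}
  rail [198 184  31  33 165] z 0.1089 box [[592, -219], [604, -219], [605, -92], [593, -92]] [127.  12.] 89.7 bgr [ 56  81 114]
  rail [182 197  29  31 166] z 0.1092 box [[648, -105], [649, -218], [662, -218], [661, -105]] [ 14. 114.] 0.5 bgr [ 65  94 135]
  block [192 193  33  31 504] z 0.1292 box [[606, -186], [646, -188], [649, -89], [608, -88]] [99. 41.] 88.4 bgr [126 174 211]
  block [259 256  24  25 190] z 0.1288 box [[607, 49], [622, 49], [624, 128], [609, 128]] [79. 15.] 88.5 bgr [111 149 181]
```

```bash
python3 -m handwheel --help 2>&1 | head -20
python3 - <<'E'
from h import *
print([a for a in dir(env) if a[0]!='_'])
C={n:dict(np.load(f'{n}0.npz')) for n in("wrist","side","scene")}; cl={n:cloud(C[n])*1000 for n in C}
# arm profile about tool axis: heights above TCP
for n in("side","scene"):
    P=cl[n].reshape(-1,3); P=P[(C[n]['z_map'].ravel()>0)]
    print(n)
    for h in range(-10,330,20):
        q=P[(abs(P[:,0]-575)<130)&(abs(P[:,1])<130)&(P[:,2]>230+h)&(P[:,2]<250+h)]
        q=q[np.hypot(q[:,0]-575,q[:,1])<100]; 
        if len(q)>5: print(h,len(q),np.round(np.percentile(q[:,0]-575,[1,99])),np.round(np.percentile(q[:,1],[1,99])))
# hood
for n in C:
    P=cl[n]; bgr=C[n]['color'].astype(int); w=(bgr.min(2)>140)&(bgr.max(2)-bgr.min(2)<60)&(C[n]['z_map']>0)
    m=w&(P[...,2]>225)&(P[...,2]<290)&(P[...,0]>600)&(P[...,1]>-100)&(P[...,1]<260)
    if m.sum()>50:
        q=P[m]; r=cv2.minAreaRect(np.float32(q[:,:2])); print(n,'hood z',np.round(np.percentile(q[:,2],[2,50,98])),np.round(cv2.boxPoints(r)).tolist())
    m=w&(P[...,2]>105)&(P[...,2]<125)&(P[...,0]>470)&(P[...,0]<600)&(P[...,1]>-200)&(P[...,1]<330)
    if m.sum()>10:
        q=P[m]; r=cv2.minAreaRect(np.float32(q[:,:2])); print(n,'eraser',m.sum(),np.round(cv2.boxPoints(r)).tolist(),np.median(q[:,2]))
    # sleeve top
    m=(P[...,2]>135)&(P[...,2]<145)&(P[...,0]>560)&(P[...,0]<720)&(P[...,1]>100)&(P[...,1]<320)
    if m.sum()>20:
        q=P[m]; r=cv2.minAreaRect(np.float32(q[:,:2])); print(n,'sleeve',m.sum(),np.round(cv2.boxPoints(r)).tolist())
    # deck far / near edge lines
    for y in range(-140,80,40):
        q=P[(abs(P[...,2]-99)<5)&(abs(P[...,1]-y)<4)&(P[...,0]>450)&(P[...,0]<720)]
        if len(q)>5: print(n,y,np.round(np.percentile(q[:,0],[1,99])))
E
```

```text
invalid input: not JSON, or not a number
['MotionError', 'grip_point_offset']
side
10 102 [-56.  87.] [-50.  10.]
30 325 [-56.  99.] [-49.  53.]
50 144 [-74.  72.] [-17.  10.]
70 216 [-73.  71.] [-20.  13.]
90 234 [-70.  69.] [-23.   6.]
110 156 [-68.  66.] [-36.  11.]
130 154 [-38.  32.] [-40.   3.]
150 156 [-37.  33.] [-40.   4.]
170 179 [-37.  33.] [-40.   9.]
190 168 [-38.  32.] [-40.   6.]
210 166 [-37.  32.] [-40.   7.]
230 179 [-36.  31.] [-39.   3.]
250 203 [-36.  30.] [-41. -13.]
270 143 [-49.  36.] [-48.  10.]
290 278 [-49.  40.] [-51.  18.]
310 336 [-48.  41.] [-49.  23.]
scene
10 19 [-53.  54.] [ 2. 11.]
30 714 [-43.  99.] [-44.  70.]
50 109 [-69.  73.] [-9. 14.]
70 148 [-71.  73.] [-13.  16.]
90 116 [-69.  70.] [-11.  18.]
110 245 [-66.  68.] [-12.  13.]
130 98 [-21.  37.] [-6. 37.]
150 145 [-25.  37.] [-8. 37.]
170 156 [-24.  36.] [-12.  36.]
190 120 [-20.  37.] [-6. 37.]
210 164 [-28.  37.] [ 0. 37.]
230 91 [-17.  32.] [17. 35.]
250 180 [-19.  28.] [26. 38.]
270 33 [-20.  49.] [-24.  42.]
290 275 [-32.  50.] [-32.  48.]
310 468 [-32.  49.] [-41.  47.]
wrist hood z [272. 274. 275.] [[615.0, 89.0], [639.0, -31.0], [667.0, -25.0], [642.0, 95.0]]
wrist -140 [484. 606.]
wrist -100 [484. 607.]
wrist -60 [485. 608.]
wrist -20 [486. 685.]
wrist 20 [487. 662.]
wrist 60 [488. 663.]
side hood z [247. 274. 278.] [[625.0, 205.0], [625.0, -54.0], [710.0, -54.0], [710.0, 206.0]]
side -140 [487. 611.]
side -100 [486. 604.]
side -60 [486. 619.]
side -20 [489. 695.]
side 20 [488. 662.]
side 60 [488. 661.]
scene hood z [270. 276. 279.] [[637.0, -46.0], [711.0, -48.0], [716.0, 209.0], [643.0, 210.0]]
scene eraser 29 [[506.0, 186.0], [514.0, 176.0], [533.0, 194.0], [524.0, 203.0]] 114.88066550029674
scene sleeve 925 [[598.0, 146.0], [667.0, 144.0], [671.0, 263.0], [602.0, 265.0]]
scene -140 [553. 664.]
scene -100 [569. 592.]
scene -20 [486. 595.]
scene 20 [490. 616.]
scene 60 [490. 603.]
```

```bash
python3 -m handwheel '[[45,-18,0,0,1],[89,-37,0,0,1],[89,-37,0,0,1],[89,-37,40,0,1],[89,-37,80,0,1],[89,-37,110,0,1],[89,-37,125,0,1],[89,-37,125,0,1]]'
python3 - <<'E'
from h import *
c=imaging.read_camera("wrist"); cv2.imwrite('pics/wrist1.png',c['color'])
c=imaging.read_camera("side"); cv2.imwrite('pics/side1.png',cv2.resize(c['color'][130:260,220:400],None,fx=4,fy=4))
print(sensors.get_state())
E
```

```text
clock: 0.95
tcp_pos: [0.5358, 0.0886, 0.1034]
orientation: [-0.002, 0.707, 0.707, -0.002]
wrist_force: [-0.6, -0.0, -0.6]
finger_gap: 0.0852
grip_force: 0.0
{'clock': 1.05, 'joint_pos': array([ 1.62550893e-02,  3.26515917e-01, -2.51355104e-01,  9.93189624e-01,
       -1.09103049e-04,  1.58723815e+00]), 'qvel': array([ 0.00068162, -0.02024403,  0.02662147,  0.00075607,  0.00129039,
        0.00038254]), 'tau': array([ 2.48945475e-02, -4.49207175e+01,  2.61680782e+01,  2.38318741e-02,
       -1.11933921e-03, -2.81761364e-03]), 'tcp_pos': array([0.53819822, 0.08872704, 0.10649141]), 'orientation': array([-5.27113954e-05,  7.07172785e-01,  7.07040756e-01, -1.32904006e-04]), 'wrist_force': array([ 0.11363722, -0.1342688 ,  0.82266072]), 'ft_torque': array([ 0.00739881, -0.03589186, -0.03902718]), 'grip_force': 0.0, 'finger_gap': 0.08519991550459446}
```

View pics/wrist1.png

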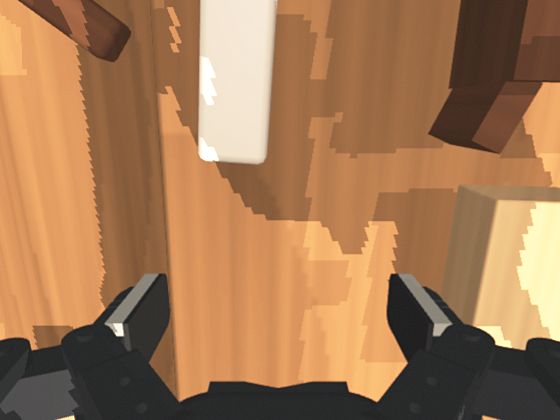

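View pics/side1.png

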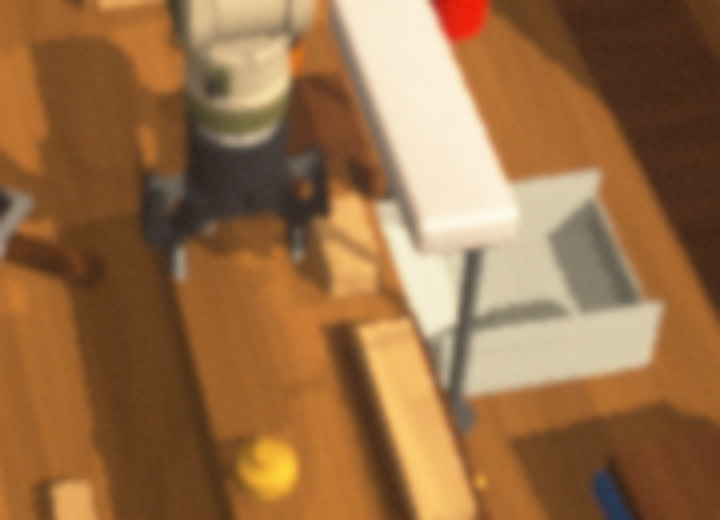

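Wrist view: the eraser (235,80) is clear, the offcut's near face is at column ~455 and the right finger ends at ~450. Side view: the right finger (297,245) stands just in front of the offcut (345,245), and nothing is touching.

```bash
python3 -m handwheel '[[0,0,6,0,1],[0,0,11,0,1],[0,0,11,0,1],[0,7,11,0,1],[0,14,11,0,1],[-0.5,21,11,0,1],[-0.5,28,11,0,1],[-0.5,28,11,0,1]]'
python3 - <<'E'
from h import *
c=imaging.read_camera("side"); cv2.imwrite('pics/side2.png',cv2.resize(c['color'][130:260,220:400],None,fx=4,fy=4))
E
```

```text
clock: 1.85
tcp_pos: [0.5675, 0.0884, 0.0954]
orientation: [0.0, 0.707, 0.707, 0.0]
wrist_force: [0.1, -0.4, -0.0]
finger_gap: 0.0855
grip_force: 0.0
```

View pics/side2.png

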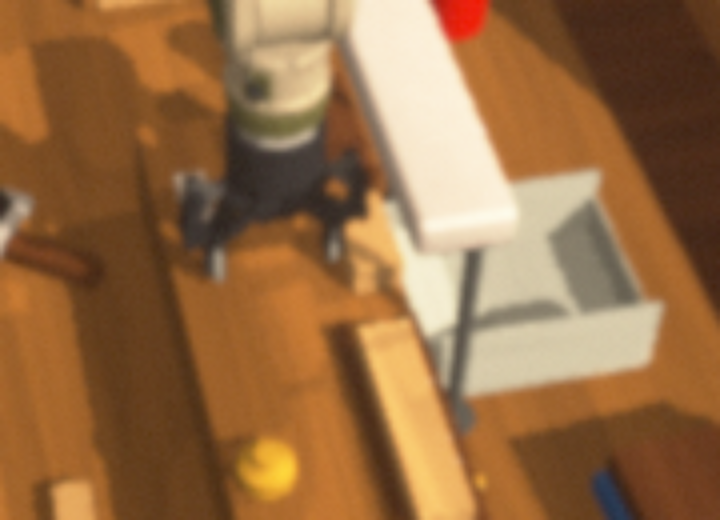

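The offcut, now at about (375,250), is moving straight and its far face is at the ledge. Continue the push.

```bash
python3 -m handwheel '[[0,8,0,0,1],[-0.5,18,0,0,1],[-0.5,30,0,0,1],[-0.5,30,0,0,1],[-0.5,30,0,0,1],[-0.5,30,0,0,1]]'
python3 - <<'E'
from h import *
c=imaging.read_camera("side"); cv2.imwrite('pics/side3.png',cv2.resize(c['color'][130:260,220:400],None,fx=4,fy=4))
E
```

```text
clock: 2.5
tcp_pos: [0.5956, 0.088, 0.0951]
orientation: [-0.0, 0.707, 0.707, -0.0]
wrist_force: [0.1, 0.6, 0.5]
finger_gap: 0.0851
grip_force: 0.0
```

View pics/side3.png

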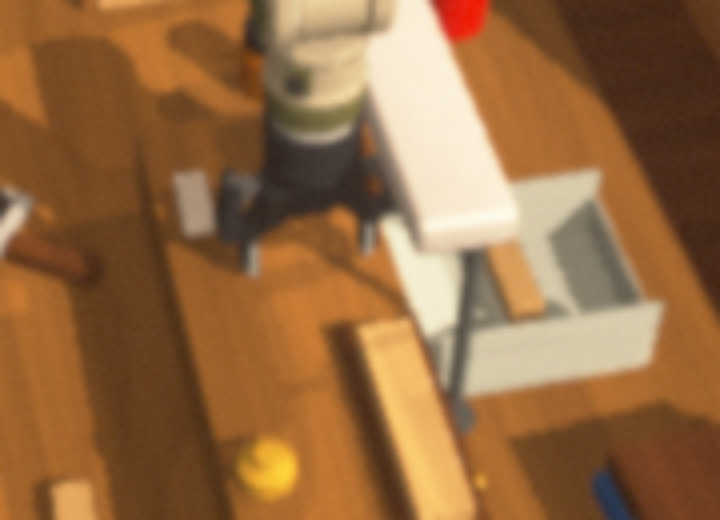

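The offcut lies in the tray at (515,280). Back out from under the hood, lift, and go to the strip's tail.

```bash
python3 -m handwheel '[[0,-26,0,0,1],[0,-52,0,0,1],[0,-52,-40,0,1],[0,-52,-80,0,1],[-50,-52,-80,0,0.7],[-100,-52,-80,0,0.7],[-150,-52,-80,0,0.7],[-200,-52,-80,0,0.7]]' && python3 -m handwheel '[[-45,0,0,0,0.7],[-95,20,0,0,0.7],[-98,45,0,0,0.7],[-98,45,0,0,0.7],[-98,45,0,0,0.7]]'
python3 - <<'E'
from h import *
c=imaging.read_camera("wrist"); cv2.imwrite('pics/wrist4.png',c['color']); np.savez('wrist0.npz',**c)
c=imaging.read_camera("side"); np.savez('side0.npz',**c)
import m
# finger measured from side view
P=cloud(c)*1000; s=sensors.get_state(); t=s['tcp_pos']*1000; print(t,s['finger_gap'])
P=P[c['z_map']>0]
for h in range(0,60,8):
    q=P[(abs(P[:,0]-t[0])<90)&(abs(P[:,1]-t[1])<25)&(P[:,2]>t[2]+h)&(P[:,2]<t[2]+h+8)]-t
    if len(q)>3: print(h,len(q),'near',np.round(np.percentile(q[q[:,0]<0,0],[3,97])) if (q[:,0]<0).any() else 0,'far',np.round(np.percentile(q[q[:,0]>0,0],[3,97])) if (q[:,0]>0).any() else 0)
E
```

```text
clock: 3.35
tcp_pos: [0.5435, -0.1134, 0.1758]
orientation: [0.0, 0.707, 0.707, 0.0]
wrist_force: [0.5, 0.7, -0.4]
finger_gap: 0.0599
grip_force: 0.0
clock: 3.85
tcp_pos: [0.5885, -0.2099, 0.1747]
orientation: [-0.001, 0.707, 0.707, -0.0]
wrist_force: [-1.0, 0.3, -0.3]
finger_gap: 0.06
grip_force: 0.0
wrist {np.float64(0.08): np.int64(0), np.float64(0.084): np.int64(0), np.float64(0.088): np.int64(3), np.float64(0.092): np.int64(0), np.float64(0.096): np.int64(36931), np.float64(0.1): np.int64(11409), np.float64(0.104): np.int64(7756), np.float64(0.108): np.int64(2114), np.float64(0.112): np.int64(835), np.float64(0.116): np.int64(3013), np.float64(0.12): np.int64(452), np.float64(0.124): np.int64(13962), np.float64(0.128): np.int64(3720), np.float64(0.132): np.int64(0), np.float64(0.136): np.int64(0), np.float64(0.14): np.int64(0), np.float64(0.144): np.int64(0)}
  rail [ 284    0   30  246 5316] z 0.1075 box [[591, -219], [603, -220], [606, -87], [594, -86]] [133.  12.] 88.8 bgr [41 60 97]
  rail [ 375    0   48  247 3921] z 0.1074 box [[646, -221], [659, -221], [662, -87], [649, -
[... 1874 characters left out ...]
92 box [[648, -105], [649, -218], [662, -218], [661, -105]] [ 14. 114.] 0.5 bgr [ 65  94 135]
  block [192 193  33  31 504] z 0.1292 box [[606, -186], [646, -188], [649, -89], [608, -88]] [99. 41.] 88.4 bgr [126 174 211]
  block [259 256  24  25 190] z 0.1288 box [[607, 49], [622, 49], [624, 128], [609, 128]] [79. 15.] 88.5 bgr [111 149 181]
[ 588.14066725 -208.95344628  175.22917889] 0.05969736596082538
0 5 near [-36. -36.] far [30. 33.]
8 21 near [-42. -29.] far [29. 43.]
16 25 near [-42. -30.] far [30. 42.]
24 22 near [-43. -31.] far [30. 42.]
32 23 near [-43. -30.] far [30. 38.]
40 16 near [-45. -35.] far [31. 42.]
48 64 near [-56. -29.] far [33. 58.]
56 81 near [-62. -32.] far [36. 62.]
```

View pics/wrist4.png

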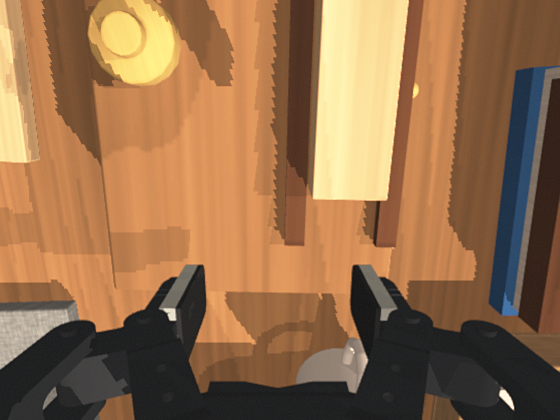

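The strip's tail edge is at row 200, columns 313–388, between the rails. The weight at (135,40) is well clear of the near finger's path. Lower, then push.

```bash
python3 -m handwheel '[[0,0,30,0,0.7],[0,0,60,0,0.7],[0,0,75,0,0.7],[0,0,75,0,0.7],[5,0,75,0,0.7],[10,0,75,0,0.7],[15,0,75,0,0.7],[20,0,75,0,0.7]]' && python3 -m handwheel '[[8,0,0,0,0.7],[16,0,0,0,0.7],[24,0.5,0,0,0.7],[32,0.5,0,0,0.7],[40,1,0,0,0.7],[48,1,0,0,0.7],[56,1,0,0,0.7],[64,1.5,0,0,0.7]]' && python3 -m handwheel '[[8,0,0,0,0.7],[16,0,0,0,0.7],[24,0.5,0,0,0.7],[32,0.5,0,0,0.7],[40,1,0,0,0.7],[46,1,0,0,0.7],[50,1,0,0,0.7],[50,1,0,0,0.7]]'
python3 - <<'E'
from h import *
c=imaging.read_camera("wrist"); np.savez('wrist0.npz',**c); cv2.imwrite('pics/wrist5.png',c['color'])
s=sensors.get_state(); print(s['tcp_pos'],s['wrist_force'])
E
```

```text
clock: 4.75
tcp_pos: [0.5899, -0.19, 0.1017]
orientation: [0.001, 0.707, 0.707, 0.0]
wrist_force: [-0.1, -1.5, 0.4]
finger_gap: 0.0597
grip_force: 0.7
clock: 5.55
tcp_pos: [0.5905, -0.1253, 0.1003]
orientation: [-0.0, 0.707, 0.707, -0.0]
wrist_force: [1.2, -1.3, 0.2]
finger_gap: 0.0599
grip_force: 0.6
clock: 6.35
tcp_pos: [0.5914, -0.0752, 0.1002]
orientation: [-0.0, 0.707, 0.707, 0.0]
wrist_force: [-0.3, -0.2, -0.9]
finger_gap: 0.0602
grip_force: 0.0
[ 0.59139411 -0.07546497  0.10016434] [-0.4749819   0.28341848  0.90988497]
```

View pics/wrist5.png

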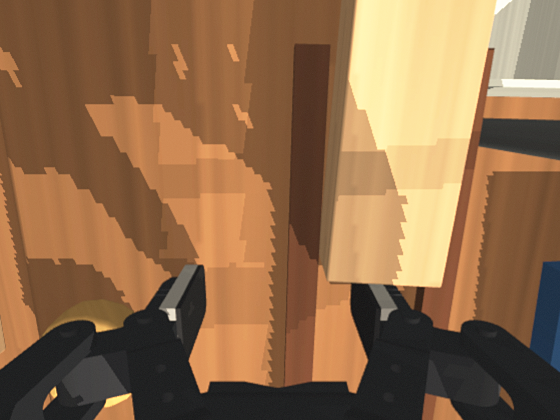

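Strip sliding squarely; its tail is at row 285 and the weight (90,345) is untouched. Continue at about 50 mm/s, then slower.

```bash
python3 -m handwheel '[[5,0,0,0,0.7],[10,0,0,0,0.7],[15,0.5,0,0,0.7],[20,0.5,0,0,0.7],[25,0.5,0,0,0.7],[30,0.5,0,0,0.7],[35,1,0,0,0.7],[40,1,0,0,0.7]]' && python3 -m handwheel '[[4,0,0,0,0.7],[8,0,0,0,0.7],[12,0,0,0,0.7],[16,0.5,0,0,0.7],[20,0.5,0,0,0.7],[24,0.5,0,0,0.7],[28,0.5,0,0,0.7],[30,0.5,0,0,0.7]]' && python3 -m handwheel '[[1.5,0,0,0,0.7],[3,0,0,0,0.7],[4.5,0,0,0,0.7],[6,0,0,0,0.7]]'
```

```text
clock: 7.2
tcp_pos: [0.5926, -0.0356, 0.1003]
orientation: [0.0, 0.707, 0.707, 0.0]
wrist_force: [-0.1, -0.2, -0.5]
finger_gap: 0.0597
grip_force: 0.3
clock: 8.0
tcp_pos: [0.593, -0.0056, 0.1003]
orientation: [-0.0, 0.707, 0.707, 0.0]
wrist_force: [-0.1, -1.0, -0.3]
finger_gap: 0.0599
grip_force: 0.3
clock: 8.4
tcp_pos: [0.5931, -0.0, 0.1003]
orientation: [0.0, 0.707, 0.707, 0.0]
wrist_force: [0.4, -0.9, 0.0]
finger_gap: 0.0601
grip_force: 0.3
```

```bash
cat > chk.py <<'E'
from workcell import sensors; import sys
f=sensors.get_state()['wrist_force']; sys.exit(int(f[1]<-3.5))
E
python3 -m handwheel '[[1,0,0,0,0.7],[2,0,0,0,0.7],[3,0,0,0,0.7]]' && python3 chk.py && python3 -m handwheel '[[1,0,0,0,0.7],[2,0,0,0,0.7],[3,0,0,0,0.7]]' && python3 chk.py && python3 -m handwheel '[[1,0,0,0,0.7],[2,0,0,0,0.7],[3,0,0,0,0.7]]' && python3 chk.py && python3 -m handwheel '[[1,0,0,0,0.7],[2,0,0,0,0.7],[3,0,0,0,0.7]]' && python3 chk.py && python3 -m handwheel '[[1,0,0,0,0.7],[2,0,0,0,0.7],[3,0,0,0,0.7]]' && python3 chk.py && python3 -m handwheel '[[1,0,0,0,0.7],[2,0,0,0,0.7],[3,0,0,0,0.7]]'
```

```text
clock: 8.7
tcp_pos: [0.593, 0.003, 0.1003]
orientation: [0.0, 0.707, 0.707, 0.0]
wrist_force: [-0.7, 0.1, -0.8]
finger_gap: 0.0599
grip_force: 0.3
clock: 9.0
tcp_pos: [0.593, 0.0061, 0.1003]
orientation: [0.0, 0.707, 0.707, 0.0]
wrist_force: [-0.2, -0.7, -0.4]
finger_gap: 0.0596
grip_force: 0.3
clock: 9.3
tcp_pos: [0.5931, 0.0091, 0.1003]
orientation: [0.0, 0.707, 0.707, 0.0]
wrist_force: [-0.1, -1.4, -1.0]
finger_gap: 0.0599
grip_force: 0.3
clock: 9.6
tcp_pos: [0.5931, 0.0121, 0.1003]
orientation: [0.0, 0.707, 0.707, 0.0]
wrist_force: [0.2, -0.7, -0.4]
finger_gap: 0.0597
grip_force: 0.4
clock: 9.9
tcp_pos: [0.5931, 0.0151, 0.1003]
orientation: [0.0, 0.707, 0.707, 0.0]
wrist_force: [-0.5, 0.0, -0.5]
finger_gap: 0.0594
grip_force: 0.4
clock: 10.2
tcp_pos: [0.5934, 0.0162, 0.1004]
orientation: [0.002, 0.708, 0.707, -0.001]
wrist_force: [0.4, -9.1, -0.5]
finger_gap: 0.0598
grip_force: 4.6
```

Contact felt at 9 N. Hold for two rows to confirm it is steady, then withdraw backwards, towards the robot, and up.

```bash
python3 -m handwheel '[[0,0,0,0,0.7],[0,0,0,0,0.7]]' && python3 -m handwheel '[[-4,0,0,0,0.7],[-15,0,0,0,0.7],[-30,0,0,0,0.7],[-30,0,-12,0,0.7],[-30,-10,-25,0,0.7],[-30,-35,-25,0,0.7],[-30,-70,-50,0,0.7],[-30,-70,-90,0,0.7]]'
python3 - <<'E'
from h import *
for n in("wrist","side"):
    c=imaging.read_camera(n); np.savez(f'{n}0.npz',**c); cv2.imwrite(f'pics/{n}6.png',c['color'])
import m
E
```

```text
clock: 10.4
tcp_pos: [0.5934, 0.0162, 0.1005]
orientation: [0.001, 0.708, 0.706, -0.001]
wrist_force: [0.8, -6.3, -0.7]
finger_gap: 0.0597
grip_force: 3.5
clock: 11.2
tcp_pos: [0.5134, -0.0103, 0.1876]
orientation: [-0.006, 0.707, 0.707, -0.004]
wrist_force: [0.1, -0.2, -0.6]
finger_gap: 0.0598
grip_force: 0.0
wrist {np.float64(0.08): np.int64(81), np.float64(0.084): np.int64(88), np.float64(0.088): np.int64(95), np.float64(0.092): np.int64(87), np.float64(0.096): np.int64(52964), np.float64(0.1): np.int64(13854), np.float64(0.104): np.int64(5719), np.float64(0.108): np.int64(1397), np.float64(0.112): np.int64(978), np.float64(0.116): np.int64(1741), np.float64(0.12): np.int64(734), np.float64(0.124): np.int64(11847), np.float64(0.128): np.int64(2523), np.float64(0.132): np.int64(0), np.float64(0.136): np.int64(0), np.float64(0.14): np.int64(0), np.float64(0.144): np.int64(0)}
  rail [439   0  32 165 943] z 0.1091 box [[608, 28], [609, 28], [613, 116], [611, 117]] [89.  2.] 87.5 bgr [ 71 102 133]
  rail [ 402  184   34  126 2401] z 0.1073 box [[594, -70], [607, -70], [609, 16], [595,
[... 1745 characters left out ...]
t64(0.124): np.int64(208), np.float64(0.128): np.int64(504), np.float64(0.132): np.int64(76), np.float64(0.136): np.int64(207), np.float64(0.14): np.int64(668), np.float64(0.144): np.int64(54)}
  rail [198 184  31  33 165] z 0.1089 box [[592, -219], [604, -219], [605, -92], [593, -92]] [127.  12.] 89.7 bgr [ 56  81 114]
  rail [182 197  29  31 166] z 0.1092 box [[648, -105], [649, -218], [662, -218], [661, -105]] [ 14. 114.] 0.5 bgr [ 65  94 135]
  block [192 193  33  31 504] z 0.1292 box [[606, -186], [646, -188], [649, -89], [608, -88]] [99. 41.] 88.4 bgr [126 174 211]
  block [259 256  24  25 190] z 0.1288 box [[607, 49], [622, 49], [624, 128], [609, 128]] [79. 15.] 88.5 bgr [111 149 181]
```

View pics/side6.png

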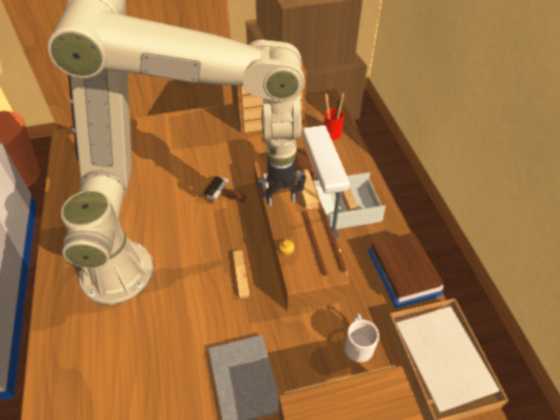

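The strip's tail at (311,195) is in place, about 26 mm in y. The offcut is in the chute at (347,195), the bystanders haven't moved, and the tool is clear.

```bash
python3 -m handwheel '[[0,0,0,0,0.7],[0,0,0,0,0.7],[0,0,0,0,0.7]]'; python3 -c "
from workcell import workorder; print(workorder.hand_in())"
```

```text
clock: 11.6
tcp_pos: [0.5226, -0.0118, 0.1897]
orientation: [-0.001, 0.707, 0.707, -0.0]
wrist_force: [-0.3, 0.4, 0.2]
finger_gap: 0.0598
grip_force: 0.0
the job is handed in; nothing more can be done
None
```

Handed in at 11.6 s: the offcut was pushed off the ledge into the chute, then the strip was slid into the sleeve until it met the stop at about 9 N; nothing else appears to have moved, and no verdict came back.

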